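Set a chocolate melter's thermostat wheel with a fingertip

ROBOT

A 7-joint arm with a two-finger parallel gripper is mounted at the origin on the work surface. World frame = base frame: x ahead of the robot, y to its left, z up, the work surface at z = 0. Lengths are in m, angles in rad, forces in N, time in s.
With the tool pointing down it reaches from about 0.425 to 0.925 m from the base axis. Payload 6.8 kg.
Tool frame: the origin (TCP) lies on the centre line of the jaws, within the pads' length; the fingertips stand 14 mm ahead of it and the grasp point (between the pads) lies 5 mm behind it (r.tips_ahead is the distance from the TCP to the fingertips, in m); z points along the fingers, y is the line along which they close (so a half turn about z gives the same grasp; the last joint's range is limited). The gripper opens to 85 mm and grips with 20 to 120 N. Pads are 22 mm wide; open, the fingers measure 114 mm over their backs; the gripper's body (76 mm by 85 mm) begins 54 mm behind the grasp point. The pads swing forward as they close: fully open they stand 13 mm farther back than shut.
Start: joints at [1.201, 0.477, 0.022, 1.555, -0.011, 1.109, -0.083], TCP at [0.175, -0.652, 0.245] pointing down, gripper open.
Joint ranges: [-2.96, 2.96], [-0.34, 2.1], [-1.41, 1.46], [0.24, 2.44], [-1.37, 4.51], [0.17, 1.92], [-2.96, 2.96]. Speed limits (rad/s): [2.39, 2.39, 3.14, 3.14, 3.14, 3.14, 3.14].

INTERFACE

Orientations are given as a rotation vector (axis times angle).
In Python, from bench import r, eyes gives the robot as it stands.
- The arm moves only by the tool step_arm, never from a script. Its argument "rows" is a list of rows, each a list of 6 numbers: the shift along the world's x, y, z in units of 60 cm (1.0 is 60 cm), then the turn, a rotation vector about the world's x, y, z in units of pi rad (1.0 is pi rad). In form: [[x, y, z, rx, ry, rz], ...]. A call has 1 to 5 rows; each row is the pose to reach, as a shift and turn from the pose commanded when the call began, turning the shorter way round; what a row does not reach only later rows make up. A row lasts 1/12 s, in which the tool goes at most 41.7 mm and 7.16 degrees, less where a joint would pass 70% of its speed; a pose out of reach is approached as far as the arm can. A call with a number of a shift or a turn outside -1 to 1 is refused whole. A call with a gripper value outside its range is refused whole. "jaw" is the closure, from 0 (fully open) to 1 (shut), set as the call begins (left out, the last holds). The fingers move at their own pace and stop on an object; "squeeze" is the grip in N (left out, the last holds). Time passes only in rows, so rows that repeat a pose let the fingers close. It gives the time, the measured TCP pose, the force, the opening and the grip force at its end, in the units of the state.
- r.get_obs(): the state, without advancing time (a new reading comes with each control period).
- eyes.grab_frame(name): name is "scene" or "top" or "wrist"; returns the picture (480x640x3 uint8, red, green, blue); there is no depth.
- eyes.camera_info(name): a dict with "mtx" (3x3 intrinsics, pixels), "extrinsics" (4x4, takes a point from camera to world coordinates); the wrist camera has in their place "tool_from_camera" (4x4, takes a point from camera to tool coordinates, whose origin is the TCP and whose axes are the flange's). Camera axes: x right, y down, z forward; pixel columns grow to the right and rows downward; lengths in m; the calibration is good to about 2 mm. The wrist camera is an equidistant fisheye: a pixel r from the principal point sees the ray r / f radians off the axis. A picture is of the moment at which its call begins: read the wrist's pose just before it. camera_info takes no time and is no camera call.
- r.hand_in(): hands the job in; it is judged then, once.
The state is a dict: "clock": time; "joints": joint angles; "qvel": joint speeds; "tau": joint torques, N m; "tcp_pos": TCP position; "orientation": TCP orientation; "contact_force": force on the tool from outside, world axes, zero at the start; "moment": the same for the moment, N m; "grip_width": finger opening in m; "gripper_force": force on a finger pad.
Only numpy, scipy, OpenCV 4.12 (cv2) and the standard library are available. Lean on these libraries where they do the work, as an engineer would, in place of code of your own. Each camera call takes 0.05 s, during which the arm holds its last target. There are 200 camera calls.

TASK

One tank of the twin chocolate melter has its lid on. With a fingertip, stroke the knurled thermostat wheel in front of that tank one click, from where it stands to its middle setting (white line uppermost), and take the finger away. Leave the other wheel as it is, and do not shift the lid, the open pan or the things standing round the melter.

Things in the scene. Friction and masses are not known exactly. Their poses are not given: they have to be found in the camera images.
- melter: twin chocolate melter, white, fixed, 300 (x) by 450 (y) mm, flat deck 135 mm above the bench. Origin: centre of its underside; x from its front (wheels, robot side) to its back, y to its left tank, z up. Wells 150 x 170 mm at x = +45, y = +110 (left) and -110 mm (right), steel rims 4 mm above the deck. A wheel stands in the deck before each, with 3 grey marks: low, middle, high, front to back.
- dial_left_top (a point): top of the left wheel's rim, mid-width, fixed to the melter at (-90, +110, 149) mm, axes as the melter's. Wheel: black, knurled, hard, 64 mm diameter, 22 mm wide, axle along melter y; it stands 14 mm out of the deck between white cheeks 10 mm thick that end 4 mm below the rim all round, so only the rim can be touched. Fingertip friction about 1.
- dial_right_top (a point): top of the right wheel's rim, mid-width, fixed to the melter at (-90, -110, 149) mm in its frame, axes as the melter's. The wheel is the same as the left one.
- dial_left (a joint): left wheel's angle, rad; starts near -0.6. Detents -0.6 low, 0 middle, +0.6 high; stops at -0.72, +0.72. Grows as the wheel's top is stroked towards the tanks (melter +x). At 0 the white line on the rim is uppermost, at -0.6 it is 18 mm nearer the front, at +0.6 nearer the tanks. Leaving low or high takes 0.05 N m (1.6 N at the rim); about half-way its spring draws it on to the middle, if let go.
- dial_right (a joint): right wheel's angle, rad; starts near +0.6. Detents -0.6 low, 0 middle, +0.6 high; stops at -0.72, +0.72. Grows as the wheel's top is stroked towards the tanks (melter +x). At 0 the white line on the rim is uppermost, at -0.6 it is 18 mm nearer the front, at +0.6 nearer the tanks. Same spring as the left one.
- lid: loose flat steel lid, 176 x 196 mm, 6 mm thick, with a black mushroom knob 34 mm wide whose top is 32 mm above the lid's underside; it lies on the rim of the left or the right well (underside 139 mm above the bench). Origin: centre of its underside. It tells which tank is meant.
- pan: loose open steel insert pan, 142 x 162 mm, 100 mm deep, empty, hanging by its flange in the other well; flange top 143 mm above the bench. Origin: centre of its underside.
- bottle: clear squeeze bottle with a red nozzle cap, 62 mm in diameter, 200 mm high, standing beside the melter. Origin: centre of its underside.
- tub: off-white round storage tub with a green lid, 116 mm across the lid, 119 mm high, standing beside the melter. Origin: centre of its underside.
- spatula: spatula with a wooden handle and a flat steel blade, 280 mm long, under 25 mm high, lying on the bench in front of the melter, along its front. Origin: middle of its underside.

How it is judged:
By the outcome, as a careful person would: the job done as asked, in the order asked, and still so for the second after the job is handed in, with the robot touching nothing.
It also fails if it takes over 32 s, if anything falls off the work surface, if the arm or the gripper's body presses on something with over 40 N, if the wrist force passes 120 N, or if a joint passes its speed limit or range.

## Working session

There is one attempt and no reset: what is moved stays moved. The work goes in short steps, Python scripts to look and compute and a tool call to move; the robot and the scene stay as the last step left them, time stands still between calls to the robot, and variables do not carry over. Pictures are saved under pics/ and viewed, at most 10 in all, crops included, and the job is handed in when it is done.

Besides the shell and the picture viewer there is one more tool, called after "Call:" by a JSON object that holds its "op" and its "data". step_arm: Moves the arm, as the interface text tells. Shifts and turns lie within -1 to 1; 1 stands for 60 cm of shift or pi rad of turn. Its arguments: {"type":"object","properties":{"rows":{"type":"array"},"jaw":{"type":"number"},"squeeze":{"type":"number"}},"required":["rows"]}

```bash
mkdir -p pics
python3 - <<'E'
from bench import r, eyes
import cv2
o=r.get_obs(); print(o)
for n in("scene","top"):
    cv2.imwrite(f"pics/{n}0.png",eyes.grab_frame(n)[:,:,::-1]); i=eyes.camera_info(n); print(n,i)
print(eyes.camera_info("wrist"), r.tips_ahead)
E
```

```text
{'clock': 0.0, 'joints': array([ 1.20088388,  0.47783228,  0.02233517,  1.55645087, -0.01152603,
        1.10931925, -0.08308376]), 'qvel': array([-0.00056947, -0.00138828,  0.00026059, -0.00057894, -0.00012546,
        0.00025289,  0.00066826]), 'tau': array([ 1.15993709e-03, -5.96434164e+01,  1.60810076e+00, -2.81193191e+01,
        1.24890968e-02,  9.44659085e-03, -2.48636252e-05]), 'tcp_pos': array([ 0.17455896, -0.651443  ,  0.24430428]), 'orientation': array([-3.11287556e+00, -4.09886469e-01,  5.65390282e-04]), 'contact_force': array([ 0.82473643,  0.85982043, -0.06213015]), 'moment': array([ 0.00062333,  0.01015266, -0.02069891]), 'gripper_force': 0.0, 'grip_width': 0.0854723646495792}
scene {'mtx': array([[614.75646853,   0.        , 314.12255076],
       [  0.        , 614.75646853, 228.07177264],
       [  0.        ,   0.        ,   1.        ]]), 'extrinsics': array([[-0.89330066,  0.28430881, -0.34811266,  1.01050033],
       [ 0.4493256 ,  0.5459848 , -0.7071118 ,  0.9108738 ],
       [-0.01097389, -0.78807937, -0.61547581,  0.88515485],
       [ 0.        ,  0.        
[... 384 characters left out ...]
     [ 3.89605893e-05, -7.14233742e-02, -9.97446089e-01,
         1.35913011e+00],
       [ 0.00000000e+00,  0.00000000e+00,  0.00000000e+00,
         1.00000000e+00]])}
{'mtx': array([[371.64829954,   0.        , 323.99130427],
       [  0.        , 371.64829954, 240.10925616],
       [  0.        ,   0.        ,   1.        ]]), 'tool_from_camera': array([[-1.94010115e-04, -9.60130880e-01, -2.79550811e-01,
         7.24779014e-02],
       [ 9.99999296e-01, -5.13487528e-04,  1.06959180e-03,
        -2.40309637e-04],
       [-1.17049397e-03, -2.79550406e-01,  9.60130304e-01,
        -1.27985891e-01],
       [ 0.00000000e+00,  0.00000000e+00,  0.00000000e+00,
         1.00000000e+00]])} 0.014
```

View pics/top0.png

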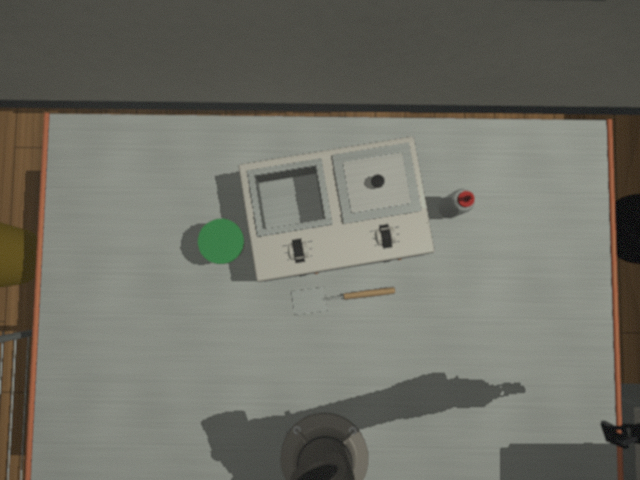

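View pics/scene0.png

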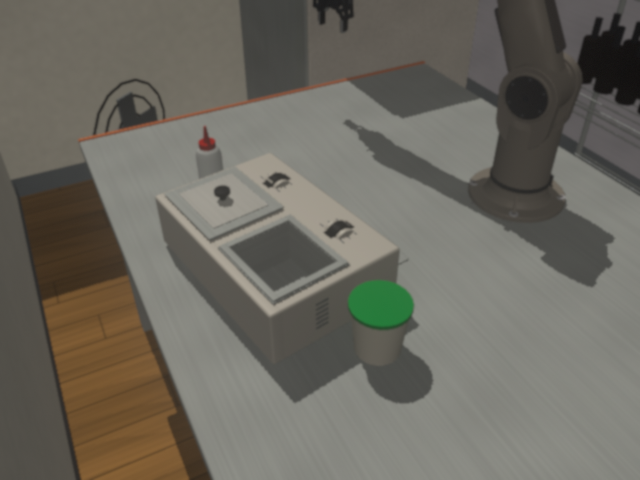

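The top view shows the lid with its knob at (377,181) on the image-right tank, which is the right tank (-y). The open pan is on the left, the right wheel is at (385,236), the bottle at (464,200) and the tub at (221,241).

```bash
cat > h.py <<'E'
import numpy as np
from bench import r, eyes
def w(px,z,n="top"):
    i=eyes.camera_info(n);E=i["extrinsics"]
    d=E[:3,:3]@np.linalg.inv(i["mtx"])@[px[0],px[1],1.]
    return E[:3,3]+d*(z-E[2,3])/d[2]
def px(p,n="top"):
    i=eyes.camera_info(n);E=i["extrinsics"];c=i["mtx"]@(E[:3,:3].T@(np.array(p)-E[:3,3]));return c[:2]/c[2]
E
python3 - <<'E'
from h import *
import cv2
C=[w(p,.135)[:2] for p in((240,165),(413,138),(433,250),(258,280))]  # BL,BR,FR,FL
B=np.array([[.15,.225],[.15,-.225],[-.15,-.225],[-.15,.225]])
C=np.array(C);a=C-C.mean(0)
U,S,V=np.linalg.svd(B.T@a);R=(U@V).T;t=C.mean(0)
print("yaw",np.degrees(np.arctan2(R[1,0],R[0,0])),"t",t,"res",a-B@R.T)
for y in(.11,-.11):
    q=R@[-.09,y]+t;print(q,px([*q,.149]))
print("wheel direct",w((385,236),.149),"bottle",w((464,199),.2))
im=cv2.imread("pics/top0.png");cv2.imwrite("pics/c.png",cv2.resize(im[120:290,230:480],None,fx=3.2,fy=3.2,interpolation=2))
E
```

```text
yaw 9.97236332693095 t [ 0.65134352 -0.02207671] res [[-0.00331245 -0.00530255]
 [-0.00731379  0.00309267]
 [ 0.00588675  0.00631805]
 [ 0.00473949 -0.00410818]]
[0.54365425 0.07067577] [298.20487279 250.13462956]
[ 0.58175234 -0.14600034] [386.55505001 235.64425018]
wheel direct [ 0.58083207 -0.14217894  0.149     ] bottle [ 0.66665708 -0.32169721  0.2       ]
```

View pics/c.png

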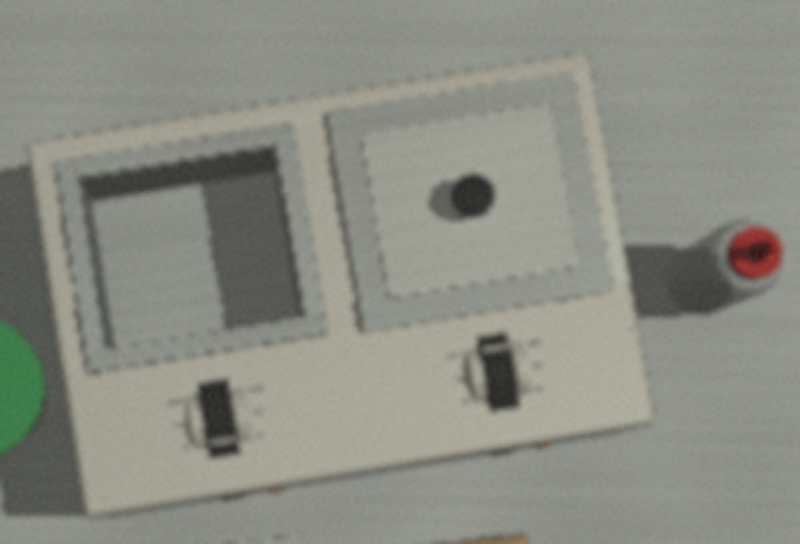

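Call:
{"op": "step_arm", "data": {"rows": [[0.677, 0.845, 0, 0, 0, -0.029], [0.677, 0.845, 0, 0, 0, -0.029], [0.677, 0.845, 0, 0, 0, -0.029], [0.677, 0.845, 0, 0, 0, -0.029], [0.677, 0.845, 0, 0, 0, -0.029]], "jaw": 1, "squeeze": 20}}

```text
clock: 0.52
tcp_pos: [0.3057, -0.4875, 0.245]
orientation: [-3.13, -0.267, 0.001]
contact_force: [1.2, -0.4, -0.6]
grip_width: 0.0257
gripper_force: 0.0
```

Call:
{"op": "step_arm", "data": {"rows": [[0.4, 0.5, 0, 0, 0, 0], [0.4, 0.5, 0, 0, 0, 0], [0.4, 0.5, 0, 0, 0, 0], [0.4, 0.5, 0, 0, 0, 0], [0.4, 0.5, 0, 0, 0, 0]]}}

```text
clock: 0.93
tcp_pos: [0.4358, -0.3249, 0.2452]
orientation: [-3.13, -0.268, 0.001]
contact_force: [0.6, -1.5, 0.2]
grip_width: -0.0001
gripper_force: 0.0
```

Call:
{"op": "step_arm", "data": {"rows": [[0.13, 0.2, 0, 0, 0, 0], [0.13, 0.2, 0, 0, 0, 0], [0.13, 0.2, 0, 0, 0, 0], [0.13, 0.2, 0, 0, 0, 0], [0.13, 0.2, 0, 0, 0, 0]]}}

```text
clock: 1.35
tcp_pos: [0.5159, -0.2006, 0.2451]
orientation: [-3.126, -0.282, -0.002]
contact_force: [0.3, 0.4, 0.3]
grip_width: 0.0004
gripper_force: 0.0
```

Now (65, 57) mm short of the wheel; going over it, then looking.

Call:
{"op": "step_arm", "data": {"rows": [[0.108, 0.095, -0.03, 0, 0, 0], [0.108, 0.095, -0.03, 0, 0, 0], [0.108, 0.095, -0.03, 0, 0, 0], [0.108, 0.095, -0.03, 0, 0, 0], [0.108, 0.095, -0.03, 0, 0, 0]]}}

```text
clock: 1.77
tcp_pos: [0.5771, -0.1507, 0.2267]
orientation: [3.13, 0.267, -0.003]
contact_force: [-1.3, 0.5, 0.2]
grip_width: 0.0003
gripper_force: 0.0
```

```bash
cat >> h.py <<'E'
from scipy.spatial.transform import Rotation as Ro
def wpx(p,o):
    i=eyes.camera_info("wrist");T=i["tool_from_camera"];K=i["mtx"]
    q=Ro.from_rotvec(o["orientation"]).inv().apply(np.array(p)-o["tcp_pos"])
    c=T[:3,:3].T@(q-T[:3,3]);th=np.arctan2(np.hypot(*c[:2]),c[2]);u=c[:2]/np.hypot(*c[:2])
    return K[:2,2]+K[0,0]*th*u
def ww(p,z,o):
    i=eyes.camera_info("wrist");T=i["tool_from_camera"];K=i["mtx"]
    v=(np.array(p)-K[:2,2])/K[0,0];th=np.hypot(*v);d=np.array([*(np.sin(th)*v/th),np.cos(th)])
    R=Ro.from_rotvec(o["orientation"])
    d=R.apply(T[:3,:3]@d);s=R.apply(T[:3,3])+o["tcp_pos"];return s+d*(z-s[2])/d[2]
E
python3 - <<'E'
from h import *
import cv2
o=r.get_obs();print(o["tcp_pos"],o["orientation"],o["clock"],r.tips_ahead)
im=eyes.grab_frame("wrist");cv2.imwrite("pics/w1.png",im[:,:,::-1])
for p in([.581,-.144,.149],o["tcp_pos"]+[0,0,-.014]): print(wpx(p,o))
E
```

```text
[ 0.57712349 -0.15069711  0.22665898] [ 3.12984585e+00  2.67326474e-01 -2.86931521e-03] 1.7667 0.014
[314.00739979 252.48485788]
[324.48484465 310.14875647]
```

View pics/w1.png

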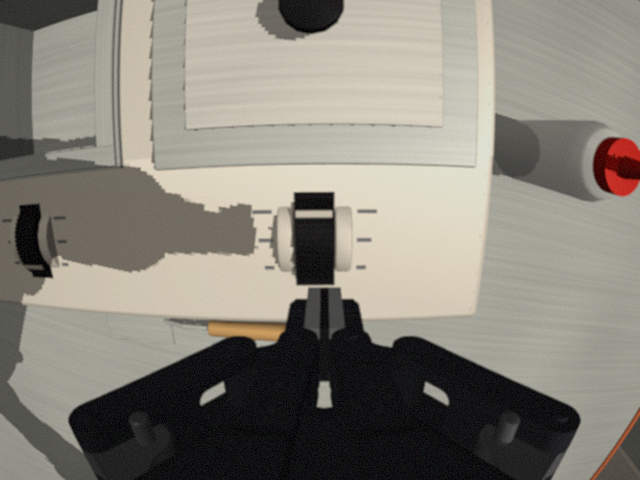

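The wrist view shows the right wheel at columns 295–335 and rows 192–284, with its white line at row 213 on the tank side (+0.6). The middle marks are at row 240, and the closed fingertips at about (324,290).

Run:
```python
from h import *
o=r.get_obs();print(o["tcp_pos"])
a,b=ww((314,192),.135,o),ww((314.5,284),.135,o);print(a,b,(a+b)/2,np.hypot(*(a-b)[:2]),np.degrees(np.arctan2(*(a-b)[1::-1])))
print("marks",(ww((264,240),.135,o)+ww((364,240),.135,o))/2, "wid",ww((295,240),.149,o),ww((335,240),.149,o))
for y in (290,300,310):print(ww((324,y),.2127,o))
```

```text
[ 0.57678306 -0.15163719  0.22700653]
[ 0.61345963 -0.13928172  0.135     ] [ 0.55498923 -0.14910414  0.135     ] [ 0.58422443 -0.14419293  0.135     ] 0.05928969574598497 9.536057051040851
marks [ 0.58396272 -0.14399848  0.135     ] wid [ 0.5862382 -0.1329353  0.149    ] [ 0.59010378 -0.15573041  0.149     ]
[ 0.58594088 -0.14987788  0.2127    ]
[ 0.58136528 -0.15065636  0.2127    ]
[ 0.57667042 -0.15145514  0.2127    ]
```

Call:
{"op": "step_arm", "data": {"rows": [[0.027, 0.015, -0.04, 0, 0, 0], [0.027, 0.015, -0.09, 0, 0, 0], [0.027, 0.015, -0.09, 0, 0, 0], [0.027, 0.015, -0.09, 0, 0, 0]]}}

```text
clock: 2.15
tcp_pos: [0.5919, -0.1426, 0.1725]
orientation: [3.13, 0.264, -0.006]
contact_force: [-0.1, -0.5, 0.5]
grip_width: 0.0
gripper_force: 0.0
```

Call:
{"op": "step_arm", "data": {"rows": [[0, 0, -0.012, 0, 0, 0], [0, 0, -0.012, 0, 0, 0], [0, 0, -0.014, 0, 0, 0], [0, 0, -0.014, 0, 0, 0]]}}

```text
clock: 2.48
tcp_pos: [0.5943, -0.1412, 0.1658]
orientation: [3.13, 0.267, 0.002]
contact_force: [-0.9, -0.3, 0.7]
grip_width: -0.0003
gripper_force: 0.0
```

Call:
{"op": "step_arm", "data": {"rows": [[0, 0, -0.002, 0, 0, 0], [0, 0, -0.002, 0, 0, 0]]}}

```text
clock: 2.65
tcp_pos: [0.5942, -0.1408, 0.164]
orientation: [3.13, 0.268, 0.001]
contact_force: [0.2, -0.2, -0.3]
grip_width: 0.0001
gripper_force: 0.0
```

Call:
{"op": "step_arm", "data": {"rows": [[0, 0, -0.002, 0, 0, 0], [0, 0, -0.002, 0, 0, 0]]}}

```text
clock: 2.82
tcp_pos: [0.5945, -0.1407, 0.1629]
orientation: [3.13, 0.268, 0.001]
contact_force: [-0.1, -0.1, 1.4]
grip_width: 0.0001
gripper_force: 0.7
```

Call:
{"op": "step_arm", "data": {"rows": [[0, 0, -0.001, 0, 0, 0], [0, 0, -0.001, 0, 0, 0]]}}

```text
clock: 2.98
tcp_pos: [0.595, -0.1407, 0.1627]
orientation: [3.13, 0.268, 0.003]
contact_force: [0.2, -0.1, 3.9]
grip_width: 0.0003
gripper_force: 2.1
```

Call:
{"op": "step_arm", "data": {"rows": [[0, 0, -0.002, 0, 0, 0], [-0.004, -0.0007, -0.002, 0, 0, 0], [-0.008, -0.0013, -0.002, 0, 0, 0], [-0.012, -0.002, -0.002, 0, 0, 0], [-0.016, -0.0027, -0.002, 0, 0, 0]]}}

```text
clock: 3.4
tcp_pos: [0.5872, -0.142, 0.163]
orientation: [3.129, 0.268, 0.01]
contact_force: [1.2, 0.8, 9.9]
grip_width: -0.0003
gripper_force: 5.1
```

Call:
{"op": "step_arm", "data": {"rows": [[-0.004, -0.0007, 0, 0, 0, 0], [-0.008, -0.0013, 0, 0, 0, 0], [-0.012, -0.002, 0, 0, 0, 0], [-0.0145, -0.0024, 0, 0, 0, 0], [-0.0145, -0.0024, 0, 0, 0, 0]]}}

```text
clock: 3.82
tcp_pos: [0.5773, -0.1438, 0.1629]
orientation: [3.129, 0.268, 0.006]
contact_force: [-1.1, 0.6, 11.6]
grip_width: -0.0002
gripper_force: 6.2
```

Call:
{"op": "step_arm", "data": {"rows": [[0, 0, 0.03, 0, 0, 0], [0, 0, 0.09, 0, 0, 0], [-0.02, 0, 0.12, 0, 0, 0], [-0.02, 0, 0.12, 0, 0, 0], [-0.02, 0, 0.12, 0, 0, 0]]}}

```text
clock: 4.23
tcp_pos: [0.5639, -0.144, 0.2335]
orientation: [3.129, 0.267, 0.003]
contact_force: [0.2, -0.9, -0.8]
grip_width: -0.0004
gripper_force: 0.0
```

Run:
```python
from h import *
import cv2
cv2.imwrite("pics/w2.png",eyes.grab_frame("wrist")[:,:,::-1])
```

```text
(no output)
```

View pics/w2.png

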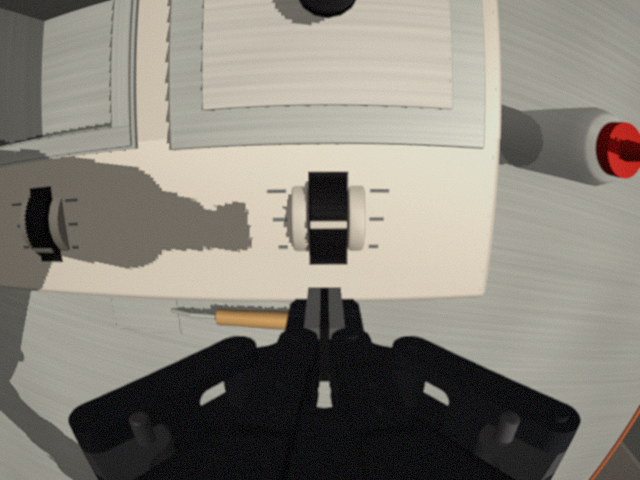

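The white line is now at (328,225) with the middle marks at row 218. I'll check this against the projected crown.

Run:
```python
from h import *
o=r.get_obs();c=np.array([.584,-.144,0]);u=np.array([.986,.165,0])
for a in(-.2,-.1,0,.1): print(a,wpx(c+u*.032*np.sin(a)+[0,0,.117+.032*np.cos(a)],o))
print(wpx(c+[0,0,.135],o),o["contact_force"])
```

```text
-0.2 [330.29368031 235.02706913]
-0.1 [330.35629825 230.06320203]
0 [330.40968483 224.8579969 ]
0.1 [330.45284635 219.48456936]
[330.00841274 219.45484659] [-0.08929608  0.88477513 -0.71436046]
```

The line at row 225 matches angle 0, where row 224.9 is expected. The finger is clear, and the lid, pan and other wheel haven't moved.

```bash
python3 -c "
from bench import r
print(r.hand_in())"
```

```text
the job is handed in; nothing more can be done
None
```

The lid is on the right tank, so I stroked the right thermostat wheel one click from high to its middle setting, took the finger away and handed the job in at about 4.3 s; the last wrist picture shows the white line uppermost and the left wheel, lid and pan unmoved.

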